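Square the reagent trough into the nest and hold it

TASK

Pick up the white reagent trough and set it flat on the plate of the squaring nest, its long side along the blue side stop. Press it firmly but without ramming into the corner, so that it is flush against the blue side stop and the orange end stop at once, and finish while still holding it there, pushed against both stops. Leave everything else on the bench where it is.

Things in the scene. Friction and masses are not known exactly. Their poses are not given: they have to be found in the camera images.
- trough: the white reagent trough, an empty open-topped rigid box that stands upright on the bench: 50 mm (its x) by 130 mm (its y) by 28 mm high, about 50 g, walls 2 to 5 mm. The long walls are upright: grasp it across the 50 mm from above, at mid-length. Origin: centre of its underside; z up. Turning it half round changes nothing.
- nest: the squaring nest, fixed to the bench (its place and yaw vary): a dark steel base plate 100 mm (its x) by 170 mm (its y), 10 mm thick, with blue stops along its +x long edge and an orange stop at its +y end; the -x and -y sides are open. Origin: centre of the plate's underside, on the bench; z up.
- seat (a point): on the nest's plate top, 10 mm above the bench: where the trough's origin lies when it is seated in the corner against both stops, with its long side along the nest's y (either way round). Axes parallel to the nest's; +x points towards the blue side stop, +y towards the orange end stop.
- side_stop: the blue side stop: two rigid blocks 24 mm long and 20 mm high above the plate, with upright faces 25 mm to +x of the seat point; they stand 46 mm to either side of the seat along y, so a 68 mm gap between them at mid-length leaves room for a finger (the plate goes on 16 mm past their faces). Its origin is the nest's origin.
- end_stop: the orange end stop: one rigid block 56 mm wide and 20 mm high above the plate, its upright face 65 mm to +y of the seat point. Its origin is the nest's origin. Friction of trough on stops is about 0.6 to 1. (Not far to the left of the nest a white and black deck machine about 0.3 m high fills the bench: pass it with the fingers above 0.4 m.)
- petri: bystander: closed white petri dish, 60 mm across, 15 mm high; origin at the centre of its underside
- timer: bystander: white bench timer, 68x62x19 mm; origin at the centre of its underside
- tape_roll: bystander: roll of cream tape lying flat, 64 mm across, 19 mm high; origin at the centre of its underside
- beaker: bystander: small white beaker, 44 mm across, 59 mm high; origin at the centre of its underside
- screwdriver: bystander: screwdriver with red handle, 153 mm long, 16 mm high; origin at the centre of its underside
- hex_key: bystander: dark blue hex key holder, 85x26x18 mm; origin at the centre of its underside

How it is judged (in metres and radians):
On the way:
1. the trough is lifted clear of the bench in the fingers (height (world z) of trough above 0.03 m and contact force between the fingers and trough above 0.5 N), for 0.2 s.
At the end, for the whole second after the job is handed in: The trough lies flat on the nest's plate, within 3 mm of the seat on each nest axis and in height, upright within 0.05 rad and square within 0.035 rad; it presses on the side stop and on the end stop with over 1 N each at once, and the fingers still press on it with over 1 N (x of trough in the frame of seat between -0.003 and 0.003 m and y of trough in the frame of seat between -0.003 and 0.003 m and z of trough in the frame of seat between -0.003 and 0.003 m and angle between the y axis of trough and the y axis of nest, either way round below 0.035 rad and angle between trough's own z axis and vertical below 0.05 rad and contact force between trough and side_stop above 1 N and contact force between trough and end_stop above 1 N and contact force between the fingers and trough above 1 N); the arm keeps its last pose, push and grip.
It fails at once if a stop is rammed: the trough presses on it with more than 60 N (contact force between trough and side_stop above 60 N or contact force between trough and end_stop above 60 N).
It fails at once if a bystander is moved more than 25 mm (distance of any of petri, timer, tape_roll, beaker, screwdriver, hex_key from where it was at the start of the episode above 0.025 m).
It also fails if it takes over 59 s, if anything falls off the work surface, if the arm or the gripper's body presses on something with over 40 N, if the wrist force passes 120 N, or if a joint passes its speed limit or range.

ROBOT

A 7-joint arm with a two-finger parallel gripper is mounted at the origin on a cart in front of the work surface, level with it; the furniture and walls round the work are solid. World frame = base frame: x ahead of the robot, y to its left, z up, the work surface at z = 0. Lengths are in mm, angles in degrees, forces in N, time in s.
With the tool pointing down it reaches from about 425 to 1025 mm from the base axis. Payload 9.4 kg.
Tool frame: the origin (TCP) lies midway between the tips of the shut fingers; the grasp point (between the pads) lies 19 mm behind it; z points along the fingers, y is the line along which they close (so a half turn about z gives the same grasp; the last joint's range is limited). The gripper opens to 93 mm and grips with 3 to 60 N. Pads are 15 mm wide; open, the fingers measure 128 mm over their backs; the gripper's body (75 mm by 188 mm) begins 65 mm behind the grasp point.
Start: joints at [70.205, 34.337, -0.143, 91.639, 0.103, 54.024, -4.572], TCP at [192.532, -698.968, 218.618] pointing down, gripper open.
Joint ranges: [-147.43, 147.43], [-19.82, 112.94], [-74.19, 73.91], [6.32, 146.72], [-59.91, 239.91], [6.04, 106.73], [-150.56, 150.56]. Speed limits (degrees/s): [127.2, 127.2, 172.46, 172.46, 180, 180, 180].

INTERFACE

Orientations are given as a 3x3 rotation matrix whose columns are the frame's x, y, z axes.
In Python, from bench import bot, vision, workorder gives the robot as it stands (bot), with the cameras (vision) and the job (workorder).
- The arm moves only by the shell command python3 shift.py FILE [FORCE], which reads ROWS from the file FILE. ROWS is a JSON object whose key "ticks" holds a list of rows, 1 to 8 of them, each of 7 numbers: dx, dy, dz in normalised numbers (1 is 250 mm), then a rotation vector rx, ry, rz in shares of 90 degrees (1.0 is 90 degrees), then the finger opening in mm; each row shifts and turns the commanded pose from where the row before left it, along the tool's axes as they then stand; what a row does not reach is not made up. A row lasts 1/8 s, in which the tool goes at most 62.5 mm and 10.7 degrees, less where a joint would pass 70% of its speed; a pose out of reach is approached as far as the arm can. The fingers move at their own pace and stop on an object; FORCE is the grip in N (left out, the last holds). Time passes only in rows, so rows that do not move let the fingers close. It prints the time, the measured TCP pose, the force, the opening and the grip force at its end. A shift or turn number past 1, either way, is cut back to 1. Input that does not fit is refused with a message, and nothing moves.
- bot.read_state(): the state, without advancing time (a new reading comes with each control period).
- vision.camera(name): name is "scene" or "top"; returns the picture (480x640x3 uint8, red, green, blue); there is no depth.
- vision.camera_model(name): a dict with "K" (3x3 intrinsics, pixels), "origin" and "rotation" of the camera in the world. Camera axes: x right, y up, looking along -z (the intrinsics and any distortion apply to the point x, -y, -z); pixel columns grow to the right and rows downward; lengths in mm; the calibration is good to about 2 mm. A picture is of the moment at which its call begins. camera_model takes no time and is no camera call.
- workorder.finish_job(): hands the job in; it is judged then, once.
The state is a dict: "time_s": time; "q": joint angles; "joint_velocities": joint speeds; "effort": joint torques, N m; "ee_pos": TCP position; "orientation": TCP orientation; "ft_force": force on the tool from outside, world axes, zero at the start; "wrist_torque": the same for the moment, N m; "finger_gap": finger opening in mm; "finger_force": force on a finger pad.
Only numpy, scipy, OpenCV 4.12 (cv2) and the standard library are available. Lean on these libraries where they do the work, as an engineer would, in place of code of your own. Each camera call takes 0.05 s, during which the arm holds its last target. There are 200 camera calls.

## Working session

There is one attempt and no reset: what is moved stays moved. The work goes in short steps, Python scripts to look and compute and a shell command to move; the robot and the scene stay as the last step left them, time stands still between calls to the robot, and variables do not carry over. Pictures are saved under pics/ and viewed, at most 10 in all, crops included, and the job is handed in when it is done.

```bash
ls
cat > h.py <<'E'
import numpy as np, cv2
from bench import bot, vision, workorder
def ray(n,u,v):
    m=vision.camera_model(n);K=np.array(m["K"]);R=np.array(m["rotation"]);o=np.array(m["origin"])
    d=np.linalg.inv(K)@[u,v,1];return o,R@(d*[1,-1,-1])
def onz(n,u,v,z):
    o,d=ray(n,u,v);return o+d*(z-o[2])/d[2]
def tri(a,b):
    (o1,d1),(o2,d2)=ray(*a),ray(*b)
    t=np.linalg.lstsq(np.stack([d1,-d2],1),o2-o1,rcond=None)[0]
    p,q=o1+t[0]*d1,o2+t[1]*d2;return (p+q)/2,np.linalg.norm(p-q)
E
mkdir -p pics
python3 - <<'E'
from h import *
for n in("scene","top"):
    i=vision.camera(n);cv2.imwrite(f"pics/{n}0.png",i[:,:,::-1]);print(n,vision.camera_model(n))
s=bot.read_state();print(s)
E
```

```text
bench.py
pics
shift.py
scene {'K': array([[472.32107246,   0.        , 314.61799327],
       [  0.        , 472.32107246, 238.83007862],
       [  0.        ,   0.        ,   1.        ]]), 'origin': array([-72.31123859, 313.60952601, 861.79536091]), 'rotation': array([[-0.56285674,  0.61750105, -0.54944039],
       [-0.82646978, -0.41093943,  0.38480709],
       [ 0.01183206,  0.67068715,  0.74164598]])}
top {'K': array([[565.36412337,   0.        , 318.64345872],
       [  0.        , 565.36412337, 234.47339668],
       [  0.        ,   0.        ,   1.        ]]), 'origin': array([ 395.80268161,  -94.68327109, 1467.94252444]), 'rotation': array([[-0.01412327,  0.99600605, -0.08816169],
       [-0.99989492, -0.01435635, -0.00201031],
       [-0.00326797,  0.08812403,  0.99610415]])}
{'time_s': 0.1, 'q': array([70.20150621, 34.37930282, -0.14516255, 91.67596155,  0.10234986,
       54.02610985, -4.57075802]), 'joint_velocities': array([ 0.06546476, -0.17986248, -0.08010021, -0.07394184,  0.00605899,
       -0.05453868, -0.04372342]), 'effort': array([ 6.02912347e-03, -7.66552877e+01,  1.50248788e+00, -2.52936798e+01,
       -5.22583304e-02,  1.36488720e-02,  5.11934013e-05]), 'ee_pos': array([ 192.44006272, -698.52904845,  217.85683252]), 'orientation': array([[ 9.64059305e-01,  2.65686674e-01, -4.97218223e-04],
       [ 2.65687109e-01, -9.64058399e-01,  1.32804414e-03],
       [-1.26503775e-04, -1.41241778e-03, -9.99998995e-01]]), 'ft_force': array([-0.24267239, -0.46421854,  0.23267095]), 'wrist_torque': array([-0.04854011,  0.00363695,  0.02136649]), 'finger_force': 0.0, 'finger_gap': 93.13188061804789}
```

View pics/scene0.png

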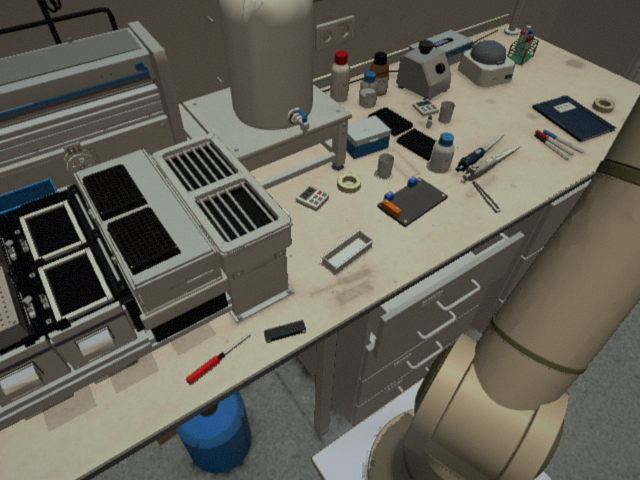

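View pics/top0.png

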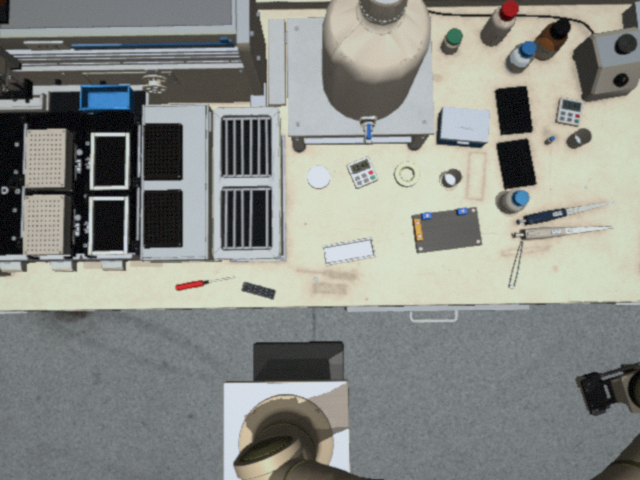

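The top view has the trough near (349,250) and the nest near (447,230), with the orange stop on the nest's left end and the blue stops on its far edge. In the scene view they are at (348,252) and (412,201). I'll enlarge both.

Run:
```python
import cv2
t=cv2.imread("pics/top0.png");s=cv2.imread("pics/scene0.png")
r=lambda i,x,y:cv2.resize(i[y:y+75,x:x+200],None,fx=4,fy=4,interpolation=cv2.INTER_CUBIC)
cv2.imwrite("pics/c1.png",cv2.vconcat([r(t,305,200),r(s,280,200)]))
cv2.imwrite("pics/c2.png",r(s,320,160))
```

```text
(no output)
```

View pics/c1.png

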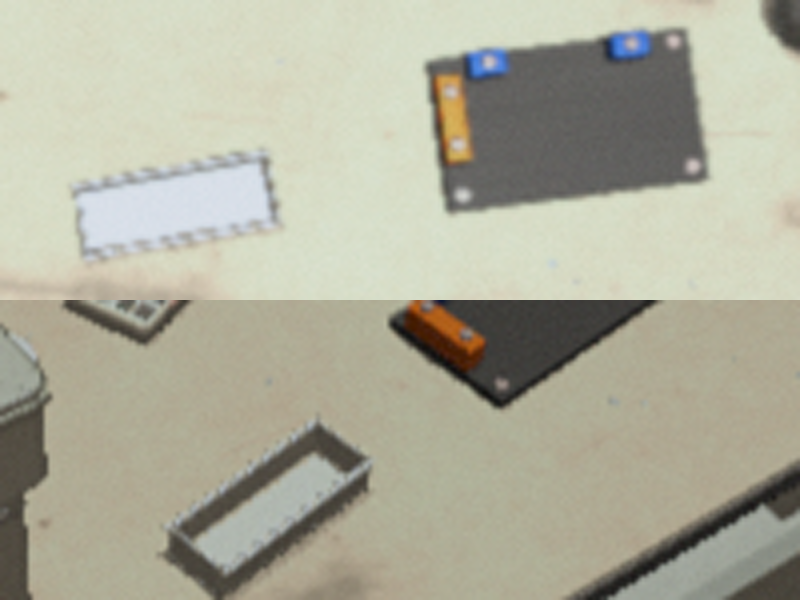

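View pics/c2.png

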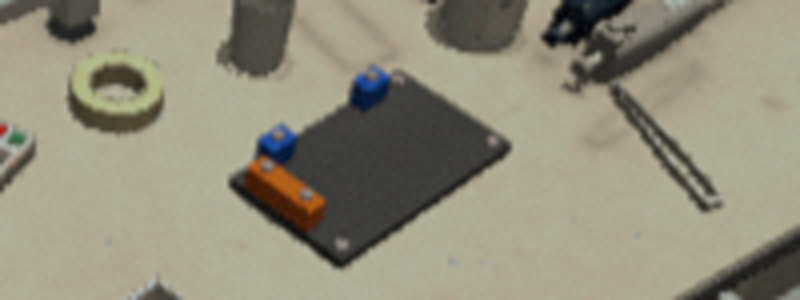

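The rim corners of the trough and the corners of the nest plate are readable in both crops. I'll triangulate them.

```bash
cat > m.py <<'E'
from h import *
A=lambda x,y:(305+x/4-.375,200+y/4-.375)
B=lambda x,y:(280+x/4-.375,200+y/4-.375)
C=lambda x,y:(320+x/4-.375,160+y/4-.375)
T=[(73,186),(267,151),(279,225),(84,260)];S=[(168,228),(318,120),(370,163),(224,270)]
N=[(428,62),(687,30),(707,178),(448,212)];M=[(230,182),(400,68),(510,148),(340,262)]
for nm,t,s,f,z in(("trough",T,S,B,28),("nest",N,M,C,10)):
    P=[]
    for a,b in zip(t,s):
        p,e=tri(("top",*A(*a)),("scene",*f(*b)));P.append(p);print(nm,p.round(1),e.round(1),onz("top",*A(*a),z).round(1)[:2],onz("scene",*f(*b),z).round(1)[:2])
    for l,Q in(("tri",np.array(P)),("top",np.array([onz("top",*A(*a),z) for a in t])),("scene",np.array([onz("scene",*f(*b),z) for b in s]))):
        d=(Q[0]+Q[3]-Q[1]-Q[2])/2; w=(Q[0]+Q[1]-Q[2]-Q[3])/2
        print(l,"c",Q.mean(0).round(1),"len",np.linalg.norm(d[:2]).round(1),np.linalg.norm(w[:2]).round(1),"yaw y",np.degrees(np.arctan2(d[1],d[0])).round(2), "x", np.degrees(np.arctan2(w[1],w[0])).round(2))
E
python3 m.py
```

```text
trough [ 493.2 -102.5   24.9] 0.9 [ 493.2 -102.2] [ 490.8 -101.3]
trough [ 513.5 -227.4   24.5] 1.9 [ 513.9 -226.4] [ 510.4 -225.9]
trough [ 467.1 -232.7   24.8] 1.5 [ 466.5 -233. ] [ 465.5 -230.1]
trough [ 445.9 -108.4   31.2] 0.0 [ 446.  -108.5] [ 447.9 -110. ]
tri c [ 479.9 -167.8   26.4] len 126.3 47.2 yaw y 99.48 x 6.82
top c [ 479.9 -167.5   28. ] len 126.1 47.8 yaw y 99.39 x 7.75
scene c [ 478.7 -166.8   28. ] len 123.7 44.4 yaw y 98.68 x 8.32
nest [ 572.1 -335.4    2.9] 1.4 [ 571.8 -333.7] [ 566.4 -330.6]
nest [ 590.5 -502.7    8.8] 0.2 [ 590.2 -502.4] [ 589.6 -501.5]
nest [ 494.  -514.1    2.1] 0.7 [ 493.8 -511.6] [ 488.6 -506.8]
nest [ 474.2 -344.5    6.7] 0.3 [ 474.2 -343.9] [ 472.1 -342.1]
tri c [ 532.7 -424.2    5.1] len 169.5 97.7 yaw y 96.45 x 6.02
top c [ 532.5 -422.9   10. ] len 169.3 97.5 yaw y 96.45 x 5.67
scene c [ 529.1 -420.3   10. ] len 169.0 98.0 yaw y 96.76 x 4.92
```

Both sets of corners agree with the given sizes to 3–6 mm. The trough's centre is at (480,-167.5) with its long axis at 99.3°. The nest's is at (532,-423) with its y axis at 96.4°. Next I'll check the stop tops and work out the approach steps.

```bash
cat > plan.py <<'E'
import sys
from h import *
from scipy.spatial.transform import Rotation as Ro
def plan(x,y,z,yd,n,polar=True):
    """tool-down target, world angle yd of tool y axis; n rows, rounded"""
    s=bot.read_state();p=np.array(s["ee_pos"]);R=np.array(s["orientation"])
    yt=np.radians(yd);ty=np.array([np.cos(yt),np.sin(yt),0]);tz=np.array([0,0,-1.]);G=np.stack([np.cross(ty,tz),ty,tz],1)
    W=Ro.from_matrix(R.T@G).as_rotvec()
    a0,a1=np.arctan2(p[1],p[0]),np.arctan2(y,x);r0,r1=np.hypot(*p[:2]),np.hypot(x,y)
    R0=R.copy();q=p.copy()
    for k in range(1,n+1):
        f=k/n
        if polar: a=a0+f*(a1-a0);r=r0+f*(r1-r0);t=np.array([r*np.cos(a),r*np.sin(a),p[2]+f*(z-p[2])])
        else: t=p+f*(np.array([x,y,z])-p)
        d=np.round(R.T@(t-q));Rt=R0@Ro.from_rotvec(W*f).as_matrix()
        w=np.round(np.degrees(Ro.from_matrix(R.T@Rt).as_rotvec()),1)
        print(*d,*w);q=q+R@d;R=R@Ro.from_rotvec(np.radians(w)).as_matrix()
if __name__=="__main__":
    a=[float(v) for v in sys.argv[1:]];plan(*a[:4],int(a[4]),len(a)<6)
E
python3 plan.py 480 -167.5 170 9.3 14
python3 - <<'E'
from m import A,C
from h import *
a=np.radians(96.4);ny=np.array([np.cos(a),np.sin(a)]);nx=np.array([ny[1],-ny[0]])
c=np.array([532,-422.7])
for l,t,s in(("bL screw",(489,62),(279,134)),("bR screw",(630,44),(373,76)),("o1",(451,91),(266,165)),("o2",(458,145),(306,195))):
    p,e=tri(("top",*A(*t)),("scene",*C(*s)));q=onz("top",*A(*t),30);print(l,p.round(1),e.round(1),"nest xy",((p[:2]-c)@nx).round(1),((p[:2]-c)@ny).round(1),((q[:2]-c)@nx).round(1),((q[:2]-c)@ny).round(1))
E
```

```text
49.0 -17.0 3.0 -0.0 -0.0 -6.0
48.0 -15.0 4.0 -0.0 -0.0 -6.0
48.0 -14.0 3.0 -0.0 -0.0 -6.0
48.0 -12.0 4.0 -0.0 -0.0 -6.0
46.0 -11.0 3.0 -0.0 -0.0 -6.0
46.0 -9.0 4.0 -0.0 -0.0 -6.0
45.0 -7.0 3.0 -0.0 -0.0 -5.9
44.0 -6.0 4.0 -0.0 -0.0 -6.0
44.0 -5.0 3.0 -0.0 -0.0 -6.0
42.0 -4.0 4.0 -0.0 -0.1 -6.0
42.0 -2.0 3.0 -0.0 0.0 -6.0
41.0 -1.0 3.0 -0.0 0.0 -6.0
40.0 -0.0 4.0 -0.1 0.0 -6.0
39.0 0.0 3.0 0.0 0.0 -6.0
trough [ 493.2 -102.5   24.9] 0.9 [ 493.2 -102.2] [ 490.8 -101.3]
trough [ 513.5 -227.4   24.5] 1.9 [ 513.9 -226.4] [ 510.4 -225.9]
trough [ 467.1 -232.7   24.8] 1.5 [ 466.5 -233. ] [ 465.5 -230.1]
trough [ 445.9 -108.4   31.2] 0.0 [ 446.  -108.5] [ 447.9 -110. ]
tri c [ 479.9 -167.8   26.4] len 126.3 47.2 yaw y 99.48 x 6.82
top c [ 479.9 -167.5   28. ] len 126.1 47.8 yaw y 99.39 x 7.75
scene c [ 478.7 -166.8   28. ] len 123.7 44.4 yaw y 98.68 x 8.32
nest [ 572.1 -335.4    2.9] 1.4 [ 571.8 -333.7] [ 566.4 -330.6]
nest [ 590.5 -502.7    8.8] 0.2 [ 590.2 -502.4] [ 589.6 -501.5]
nest [ 494.  -514.1    2.1] 0.7 [ 493.8 -511.6] [ 488.6 -506.8]
nest [ 474.2 -344.5    6.7] 0.3 [ 474.2 -343.9] [ 472.1 -342.1]
tri c [ 532.7 -424.2    5.1] len 169.5 97.7 yaw y 96.45 x 6.02
top c [ 532.5 -422.9   10. ] len 169.3 97.5 yaw y 96.45 x 5.67
scene c [ 529.1 -420.3   10. ] len 169.0 98.0 yaw y 96.76 x 4.92
bL screw [ 568.3 -369.7   31. ] 1.1 nest xy 42.0 48.7 42.5 48.8
bR screw [ 578.4 -460.6   30.2] 1.8 nest xy 41.9 -42.9 42.6 -42.3
o1 [ 550.5 -344.5   30.4] 0.1 nest xy 27.1 75.6 27.1 75.5
o2 [ 515.7 -348.2   29.8] 0.2 nest xy -7.8 75.9 -7.8 76.0
```

Seat: the blue screws sit at nest y +48.7 and -42.9, so the seat is at nest (9,3) and world (540.6,-418.7), with z = 30 for the stop tops as expected. Moving to above the trough.

Units first: shifts go in shares of 250 mm and turns go in shares of 90 degrees. So 49 mm / 250 = 0.196, 48 mm / 250 = 0.192, -6 degrees / 90 = -0.0667.

```bash
echo '{"ticks": [[0.196,-0.068,0.012,0,0,-0.0667,80],[0.192,-0.06,0.016,0,0,-0.0667,80],[0.192,-0.056,0.012,0,0,-0.0667,80],[0.192,-0.048,0.016,0,0,-0.0667,80],[0.184,-0.044,0.012,0,0,-0.0667,80],[0.184,-0.036,0.016,0,0,-0.0667,80],[0.18,-0.028,0.012,0,0,-0.0667,80],[0.176,-0.024,0.016,0,0,-0.0667,80]]}' > rows.txt && python3 shift.py rows.txt; echo '{"ticks": [[0.176,-0.02,0.012,0,0,-0.0667,80],[0.168,-0.016,0.016,0,0,-0.0667,80],[0.168,-0.008,0.012,0,0,-0.0667,80],[0.164,-0.004,0.012,0,0,-0.0667,80],[0.16,0,0.016,0,0,-0.0667,80],[0.156,0,0.012,0,0,-0.0667,80],[0,0,0,0,0,0,80],[0,0,0,0,0,0,80]]}' > rows.txt && python3 shift.py rows.txt; python3 plan.py 480 -167.5 60 9.3 2 1; python3 -c "
from h import *
print(bot.read_state()['q'])"
```

```text
time_s: 1.1
ee_pos: [440.6, -409.0, 190.3]
orientation: [[0.444, 0.896, -0.0], [0.896, -0.444, 0.0], [0.0, -0.0, -1.0]]
ft_force: [0.1, -0.4, 0.1]
finger_gap: 80.0
finger_force: 0.0
time_s: 2.1
ee_pos: [479.4, -168.2, 170.6]
orientation: [[-0.162, 0.987, -0.0], [0.987, 0.162, -0.0], [-0.0, -0.0, -1.0]]
ft_force: [-0.6, 0.3, 0.2]
finger_gap: 80.1
finger_force: 0.0
0.0 0.0 55.0 -0.0 0.0 0.0
1.0 1.0 56.0 -0.0 0.0 0.0
[ 30.80943948  25.11023319 -24.34084821 121.46361125  17.07939652
  36.65002485   4.01251187]
```

Scaled: 40 mm / 250 = 0.16, 30 mm / 250 = 0.12.

```bash
echo '{"ticks": [[0.004,0,0.16,0,0,0,80],[0,0,0.16,0,0,0,80],[0,0,0.16,0,0,0,80],[0,0,0.12,0,0,0,80],[0,0,0.056,0,0,0,80],[0,0,0,0,0,0,80]]}' > rows.txt && python3 shift.py rows.txt; echo '{"ticks": [[0,0,0,0,0,0,40],[0,0,0,0,0,0,40],[0,0,0,0,0,0,40],[0,0,0,0,0,0,40],[0,0,0,0,0,0,40],[0,0,0,0,0,0,40]]}' > rows.txt && python3 shift.py rows.txt 20
```

```text
time_s: 2.85
ee_pos: [479.0, -167.0, 6.1]
orientation: [[-0.162, 0.987, -0.001], [0.987, 0.162, -0.0], [-0.0, -0.001, -1.0]]
ft_force: [0.4, -0.1, -0.0]
finger_gap: 80.2
finger_force: 0.0
time_s: 3.6
ee_pos: [479.5, -166.7, 7.2]
orientation: [[-0.163, 0.987, 0.001], [0.987, 0.163, -0.0], [-0.001, 0.001, -1.0]]
ft_force: [-0.5, -0.3, 6.8]
finger_gap: 49.1
finger_force: 20.0
```

Grasped: gap 49 mm, grip 20 N. Lifting, then planning the carry to above the nest, about 12 mm short of both stops.

Scaled: -40 mm / 250 = -0.16, -30 mm / 250 = -0.12.

```bash
echo '{"ticks": [[0,0,-0.04,0,0,0,40],[0,0,-0.1,0,0,0,40],[0,0,-0.16,0,0,0,40],[0,0,-0.12,0,0,0,40],[0,0,0,0,0,0,40],[0,0,0,0,0,0,40]]}' > rows.txt && python3 shift.py rows.txt
python3 - <<'E'
from plan import *
i=vision.camera("top");j=vision.camera("scene")
r=lambda i,x,y:cv2.resize(i[y:y+100,x:x+200,::-1],None,fx=3,fy=3,interpolation=cv2.INTER_CUBIC)
cv2.imwrite("pics/lift.png",cv2.vconcat([r(i,265,190)[:290],r(j,250,170)[:290]]))
a=np.radians(96.4);ny=np.array([np.cos(a),np.sin(a)]);nx=np.array([ny[1],-ny[0]])
t=np.array([540.6,-418.7])-12*nx-12*ny;print(t)
plan(*t,105,6.4,8)
E
```

```text
time_s: 4.35
ee_pos: [478.8, -166.7, 111.5]
orientation: [[-0.163, 0.987, -0.0], [0.987, 0.163, -0.0], [-0.0, -0.0, -1.0]]
ft_force: [-0.1, 0.5, -0.2]
finger_gap: 49.1
finger_force: 20.0
[ 530.01241216 -431.96284222]
-31.0 8.0 1.0 -0.0 -0.0 0.4
-31.0 6.0 0.0 -0.0 -0.0 0.4
-33.0 5.0 1.0 -0.0 -0.0 0.3
-34.0 3.0 1.0 -0.0 -0.0 0.4
-34.0 1.0 1.0 -0.1 -0.0 0.4
-35.0 -1.0 0.0 0.0 -0.0 0.4
-36.0 -3.0 1.0 0.0 -0.0 0.3
-37.0 -5.0 1.0 0.0 -0.0 0.4
```

View pics/lift.png

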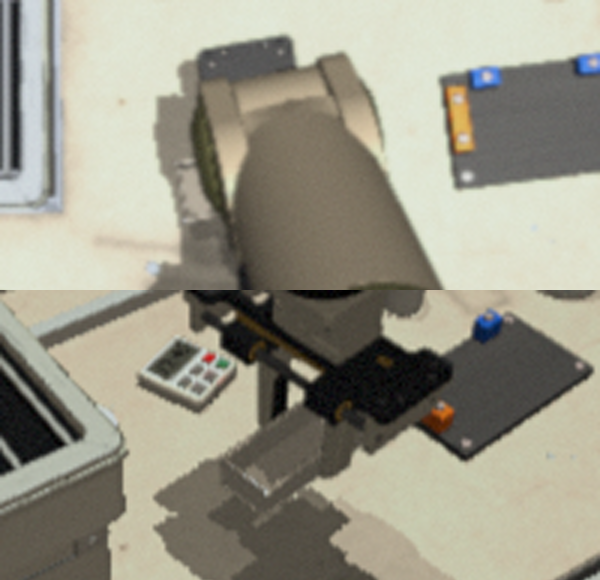

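The trough hangs level in the fingers. Carrying it over.

Scaled: -37 mm / 250 = -0.148, -36 mm / 250 = -0.144, 0.4 degrees / 90 = 0.0044.

```bash
echo '{"ticks": [[-0.124,0.032,0,0,0,0.0044,40],[-0.124,0.024,0,0,0,0.0044,40],[-0.132,0.02,0,0,0,0.0044,40],[-0.136,0.012,0,0,0,0.0044,40],[-0.136,0.004,0,0,0,0.0044,40],[-0.14,-0.004,0,0,0,0.0044,40],[-0.144,-0.012,0,0,0,0.0044,40],[-0.148,-0.02,0,0,0,0.0044,40]]}' > rows.txt && python3 shift.py rows.txt; echo '{"ticks": [[0,0,0,0,0,0,40],[0,0,0,0,0,0,40]]}' > rows.txt && python3 shift.py rows.txt
python3 - <<'E'
from plan import *
i=vision.camera("top");j=vision.camera("scene")
r=lambda i,x,y:cv2.resize(i[y:y+100,x:x+200,::-1],None,fx=3,fy=3,interpolation=cv2.INTER_CUBIC)
cv2.imwrite("pics/over.png",cv2.vconcat([r(i,365,170)[:290],r(j,320,130)[:290]]))
plan(530,-432,25,6.4,1,0)
E
```

```text
time_s: 5.45
ee_pos: [530.2, -432.8, 110.0]
orientation: [[-0.109, 0.994, -0.002], [0.994, 0.109, 0.001], [0.002, -0.002, -1.0]]
ft_force: [1.1, 0.5, -0.4]
finger_gap: 49.1
finger_force: 20.0
time_s: 5.7
ee_pos: [530.2, -431.2, 110.3]
orientation: [[-0.109, 0.994, -0.001], [0.994, 0.109, 0.002], [0.002, -0.001, -1.0]]
ft_force: [-0.8, 0.5, -1.1]
finger_gap: 49.2
finger_force: 20.0
-1.0 -1.0 86.0 -0.0 -0.1 -0.1
```

View pics/over.png

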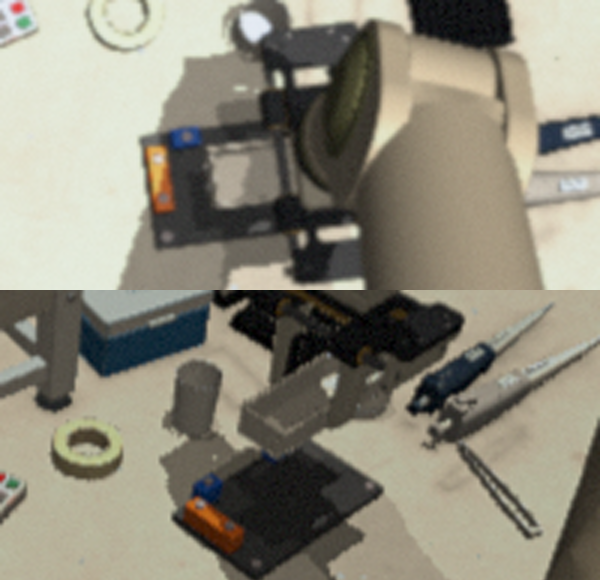

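The trough is clear of both stops on the near-right side, with the beaker outside its path. Lowering now.

Scaled: 35 mm / 250 = 0.14, 30 mm / 250 = 0.12.

```bash
echo '{"ticks": [[-0.004,0,0.14,0,0,0,40],[0,0,0.12,0,0,0,40],[0,0,0.072,0,0,0,40],[0,0,0.016,0,0,0,40],[0,0,0.008,0,0,0,40],[0,0,0,0,0,0,40],[0,0,0,0,0,0,40]]}' > rows.txt && python3 shift.py rows.txt; echo '{"ticks": [[0,0,0.008,0,0,0,40],[0,0,0,0,0,0,40],[0,0,0,0,0,0,40]]}' > rows.txt && python3 shift.py rows.txt; echo '{"ticks": [[0,0,0.004,0,0,0,40],[0,0,0,0,0,0,40],[0,0,0,0,0,0,40]]}' > rows.txt && python3 shift.py rows.txt
```

```text
time_s: 6.68
ee_pos: [530.9, -433.7, 23.4]
orientation: [[-0.108, 0.994, 0.001], [0.994, 0.108, -0.001], [-0.001, 0.001, -1.0]]
ft_force: [-1.2, -0.7, -0.8]
finger_gap: 49.5
finger_force: 20.0
time_s: 7.05
ee_pos: [530.5, -433.4, 20.6]
orientation: [[-0.108, 0.994, -0.0], [0.994, 0.108, 0.0], [0.0, -0.0, -1.0]]
ft_force: [0.4, -0.3, -0.7]
finger_gap: 49.1
finger_force: 20.0
time_s: 7.42
ee_pos: [530.5, -433.3, 19.6]
orientation: [[-0.108, 0.994, -0.0], [0.994, 0.108, 0.0], [0.0, -0.0, -1.0]]
ft_force: [0.3, 0.1, -0.4]
finger_gap: 49.4
finger_force: 20.0
```

Scaled: 1 mm / 250 = 0.004.

```bash
for i in 1; do echo '{"ticks": [[0,0,0.004,0,0,0,40],[0,0,0,0,0,0,40],[0,0,0,0,0,0,40]]}' > rows.txt && python3 shift.py rows.txt; echo '{"ticks": [[0,0,0.004,0,0,0,40],[0,0,0,0,0,0,40],[0,0,0,0,0,0,40]]}' > rows.txt && python3 shift.py rows.txt; echo '{"ticks": [[0,0,0.0028,0,0,0,40],[0,0,0,0,0,0,40],[0,0,0,0,0,0,40]]}' > rows.txt && python3 shift.py rows.txt;done | grep -E "pos|ft"
```

```text
ee_pos: [530.5, -433.4, 18.6]
ft_force: [1.1, -0.0, 0.6]
ee_pos: [530.5, -433.4, 17.6]
ft_force: [-0.4, -0.1, -0.2]
ee_pos: [530.6, -433.4, 17.3]
ft_force: [-1.1, 0.8, 5.7]
```

Plate contact at TCP z = 17.3, 10 mm above the bench grasp as it should be. Sliding towards the side stop.

Scaled: 3 mm / 250 = 0.012, 2 mm / 250 = 0.008.

```bash
(echo '{"ticks": [[0,0.012,0,0,0,0,40],[0,0.012,0,0,0,0,40],[0,0.008,0,0,0,0,40],[0,0,0,0,0,0,40],[0,0,0,0,0,0,40]]}' > rows.txt && python3 shift.py rows.txt; echo '{"ticks": [[0,0.004,0,0,0,0,40],[0,0,0,0,0,0,40],[0,0,0,0,0,0,40]]}' > rows.txt && python3 shift.py rows.txt;echo '{"ticks": [[0.012,0,0,0,0,0,40],[0.012,0,0,0,0,0,40],[0.008,0,0,0,0,0,40],[0,0,0,0,0,0,40],[0,0,0,0,0,0,40]]}' > rows.txt && python3 shift.py rows.txt) | grep -E "pos|ft"
```

```text
ee_pos: [537.1, -433.3, 17.3]
ft_force: [-5.1, 0.4, 9.0]
ee_pos: [537.6, -433.3, 17.3]
ft_force: [-6.6, -0.5, 9.9]
ee_pos: [539.2, -424.5, 17.2]
ft_force: [-1.2, -2.6, 5.7]
```

```bash
(echo '{"ticks": [[0.004,0,0,0,0,0,40],[0,0,0,0,0,0,40],[0,0,0,0,0,0,40]]}' > rows.txt && python3 shift.py rows.txt; echo '{"ticks": [[0.004,0,0,0,0,0,40],[0,0,0,0,0,0,40],[0,0,0,0,0,0,40]]}' > rows.txt && python3 shift.py rows.txt;echo '{"ticks": [[0.004,0,0,0,0,0,40],[0,0,0,0,0,0,40],[0,0,0,0,0,0,40]]}' > rows.txt && python3 shift.py rows.txt;echo '{"ticks": [[0.004,0,0,0,0,0,40],[0,0,0,0,0,0,40],[0,0,0,0,0,0,40]]}' > rows.txt && python3 shift.py rows.txt) | grep -E "pos|ft"
```

```text
ee_pos: [539.2, -423.7, 17.3]
ft_force: [-0.3, -3.4, 6.2]
ee_pos: [539.1, -422.8, 17.2]
ft_force: [0.3, -3.2, 5.7]
ee_pos: [538.9, -421.8, 17.2]
ft_force: [0.5, -2.7, 6.3]
ee_pos: [538.9, -420.8, 17.2]
ft_force: [0.1, -3.1, 5.5]
```

Scaled: 1 mm / 250 = 0.004.

```bash
(echo '{"ticks": [[0.004,0,0,0,0,0,40],[0,0,0,0,0,0,40],[0,0,0,0,0,0,40]]}' > rows.txt && python3 shift.py rows.txt; echo '{"ticks": [[0.004,0,0,0,0,0,40],[0,0,0,0,0,0,40],[0,0,0,0,0,0,40]]}' > rows.txt && python3 shift.py rows.txt;echo '{"ticks": [[0,0.004,0,0,0,0,40],[0,0,0,0,0,0,40],[0,0,0,0,0,0,40]]}' > rows.txt && python3 shift.py rows.txt;echo '{"ticks": [[0,0.004,0,0,0,0,40],[0,0,0,0,0,0,40],[0,0,0,0,0,0,40]]}' > rows.txt && python3 shift.py rows.txt) | grep -E "pos|ft"
```

```text
ee_pos: [538.8, -419.8, 17.3]
ft_force: [1.2, -3.6, 5.6]
ee_pos: [538.6, -418.8, 17.2]
ft_force: [0.5, -3.0, 5.4]
ee_pos: [538.7, -418.8, 17.3]
ft_force: [-1.9, -3.4, 7.0]
ee_pos: [538.7, -418.7, 17.3]
ft_force: [-5.6, -3.4, 9.7]
```

Scaled: 1 mm / 250 = 0.004.

```bash
(echo '{"ticks": [[0,0.004,0,0,0,0,40],[0,0,0,0,0,0,40],[0,0,0,0,0,0,40]]}' > rows.txt && python3 shift.py rows.txt; echo '{"ticks": [[0,0.004,0,0,0,0,40],[0,0,0,0,0,0,40],[0,0,0,0,0,0,40]]}' > rows.txt && python3 shift.py rows.txt;echo '{"ticks": [[0.004,0,0,0,0,0,40],[0,0,0,0,0,0,40],[0,0,0,0,0,0,40]]}' > rows.txt && python3 shift.py rows.txt;echo '{"ticks": [[0.004,0,0,0,0,0,40],[0,0,0,0,0,0,40],[0,0,0,0,0,0,40]]}' > rows.txt && python3 shift.py rows.txt) | grep -E "pos|ft"
```

```text
ee_pos: [538.7, -418.8, 17.3]
ft_force: [-8.0, -2.4, 12.2]
ee_pos: [539.2, -418.6, 17.3]
ft_force: [-8.6, -2.2, 14.4]
ee_pos: [540.3, -417.9, 17.3]
ft_force: [-5.9, -2.6, 11.2]
ee_pos: [540.9, -417.0, 17.3]
ft_force: [-3.5, -3.9, 8.9]
```

Scaled: -0.3 mm / 250 = -0.0012.

```bash
(echo '{"ticks": [[0,0,-0.0012,0,0,0,40],[0,0,0,0,0,0,40],[0,0,0,0,0,0,40]]}' > rows.txt && python3 shift.py rows.txt; echo '{"ticks": [[0.004,0,0,0,0,0,40],[0,0,0,0,0,0,40],[0,0,0,0,0,0,40]]}' > rows.txt && python3 shift.py rows.txt;echo '{"ticks": [[0.004,0,0,0,0,0,40],[0,0,0,0,0,0,40],[0,0,0,0,0,0,40]]}' > rows.txt && python3 shift.py rows.txt;echo '{"ticks": [[0.004,0,0,0,0,0,40],[0,0,0,0,0,0,40],[0,0,0,0,0,0,40]]}' > rows.txt && python3 shift.py rows.txt) | grep -E "pos|ft"
```

```text
ee_pos: [541.0, -416.9, 17.3]
ft_force: [-3.6, -4.3, 6.5]
ee_pos: [541.1, -416.8, 17.3]
ft_force: [-1.3, -7.1, 4.8]
ee_pos: [541.1, -416.8, 17.3]
ft_force: [-1.0, -10.3, 3.1]
ee_pos: [541.1, -416.8, 17.4]
ft_force: [-0.4, -13.0, 2.3]
```

Run:
```python
from h import *
i=vision.camera("top");j=vision.camera("scene")
r=lambda i,x,y:cv2.resize(i[y:y+50,x:x+100,::-1],None,fx=6,fy=6,interpolation=cv2.INTER_CUBIC)
cv2.imwrite("pics/slide.png",cv2.vconcat([r(i,405,203)[:298],r(j,365,170)[:298]]))
```

```text
(no output)
```

View pics/slide.png

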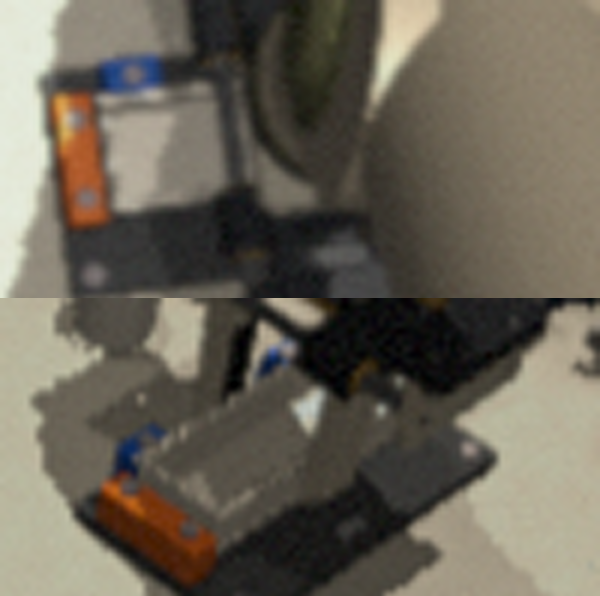

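End stop reached: 13 N, and TCP y has stopped moving. The crop shows the trough's end on the orange face, and its long side within about a pixel of the blue block. I'll ease the end push and press sideways.

Scaled: -3.5 mm / 250 = -0.014.

```bash
(echo '{"ticks": [[-0.014,0,0,0,0,0,40],[0,0,0,0,0,0,40],[0,0,0,0,0,0,40]]}' > rows.txt && python3 shift.py rows.txt; echo '{"ticks": [[0,0.004,0,0,0,0,40],[0,0,0,0,0,0,40],[0,0,0,0,0,0,40]]}' > rows.txt && python3 shift.py rows.txt;echo '{"ticks": [[0,0.004,0,0,0,0,40],[0,0,0,0,0,0,40],[0,0,0,0,0,0,40]]}' > rows.txt && python3 shift.py rows.txt;echo '{"ticks": [[0,0.004,0,0,0,0,40],[0,0,0,0,0,0,40],[0,0,0,0,0,0,40]]}' > rows.txt && python3 shift.py rows.txt;echo '{"ticks": [[0,0.004,0,0,0,0,40],[0,0,0,0,0,0,40],[0,0,0,0,0,0,40]]}' > rows.txt && python3 shift.py rows.txt) | grep -E "pos|ft"
```

```text
ee_pos: [541.1, -416.9, 17.3]
ft_force: [-3.9, -3.3, 6.7]
ee_pos: [541.1, -416.9, 17.3]
ft_force: [-4.9, -3.3, 9.1]
ee_pos: [541.2, -416.9, 17.3]
ft_force: [-7.6, -3.3, 11.5]
ee_pos: [541.2, -416.9, 17.3]
ft_force: [-10.4, -3.2, 13.7]
ee_pos: [541.2, -416.9, 17.2]
ft_force: [-13.5, -2.7, 15.0]
```

```bash
(echo '{"ticks": [[0,0,-0.0032,0,0,0,40],[0,0,0,0,0,0,40],[0,0,0,0,0,0,40]]}' > rows.txt && python3 shift.py rows.txt; echo '{"ticks": [[0,0,-0.0024,0,0,0,40],[0,0,0,0,0,0,40],[0,0,0,0,0,0,40]]}' > rows.txt && python3 shift.py rows.txt;echo '{"ticks": [[0,0.004,0,0,0,0,40],[0,0,0,0,0,0,40],[0,0,0,0,0,0,40]]}' > rows.txt && python3 shift.py rows.txt;echo '{"ticks": [[0,0.004,-0.0012,0,0,0,40],[0,0,0,0,0,0,40],[0,0,0,0,0,0,40]]}' > rows.txt && python3 shift.py rows.txt) | grep -E "pos|ft|ori"
```

```text
ee_pos: [541.3, -416.9, 17.3]
orientation: [[-0.107, 0.994, -0.008], [0.994, 0.107, 0.0], [0.001, -0.008, -1.0]]
ft_force: [-11.4, -4.2, 7.0]
ee_pos: [541.2, -416.9, 17.3]
orientation: [[-0.107, 0.994, -0.008], [0.994, 0.107, 0.0], [0.001, -0.008, -1.0]]
ft_force: [-9.6, -5.2, 1.5]
ee_pos: [541.3, -416.9, 17.3]
orientation: [[-0.107, 0.994, -0.009], [0.994, 0.107, 0.0], [0.001, -0.009, -1.0]]
ft_force: [-11.2, -4.4, 5.3]
ee_pos: [541.3, -416.9, 17.3]
orientation: [[-0.107, 0.994, -0.011], [0.994, 0.107, 0.0], [0.002, -0.011, -1.0]]
ft_force: [-14.2, -4.9, 5.7]
```

The trough bears on the side stop: 10–14 N with no motion even when almost unloaded from the plate. Now loading the end stop again.

Scaled: 2 mm / 250 = 0.008.

```bash
(echo '{"ticks": [[0.008,0,0,0,0,0,40],[0,0,0,0,0,0,40],[0.008,0,0,0,0,0,40],[0,0,0,0,0,0,40],[0,0,0,0,0,0,40]]}' > rows.txt && python3 shift.py rows.txt; echo '{"ticks": [[0.004,0.004,0,0,0,0,40],[0,0,0,0,0,0,40],[0,0,0,0,0,0,40]]}' > rows.txt && python3 shift.py rows.txt; echo '{"ticks": [[0.004,0.004,0,0,0,0,40],[0,0,0,0,0,0,40],[0,0,0,0,0,0,40]]}' > rows.txt && python3 shift.py rows.txt) | grep -E "pos|ft|ori|gap|_force"
```

```text
ee_pos: [541.3, -416.7, 17.6]
orientation: [[-0.106, 0.994, -0.009], [0.994, 0.105, -0.004], [-0.003, -0.009, -1.0]]
ft_force: [-10.2, -14.5, 0.3]
finger_gap: 49.6
finger_force: 20.1
ee_pos: [541.3, -416.7, 17.6]
orientation: [[-0.105, 0.994, -0.01], [0.994, 0.105, -0.005], [-0.004, -0.011, -1.0]]
ft_force: [-13.4, -16.7, 1.3]
finger_gap: 49.4
finger_force: 20.1
ee_pos: [541.3, -416.7, 17.7]
orientation: [[-0.104, 0.995, -0.011], [0.995, 0.104, -0.006], [-0.005, -0.012, -1.0]]
ft_force: [-14.4, -20.0, 1.9]
finger_gap: 49.6
finger_force: 20.1
```

Scaled: 1 mm / 250 = 0.004, 0.8 mm / 250 = 0.0032.

```bash
(echo '{"ticks": [[0,0.004,0.0032,0,0,0,40],[0,0,0,0,0,0,40],[0,0,0,0,0,0,40],[0,0,0,0,0,0,40],[0,0,0,0,0,0,40]]}' > rows.txt && python3 shift.py rows.txt)
python3 - <<'E'
from h import *
i=vision.camera("top");j=vision.camera("scene")
r=lambda i,x,y:cv2.resize(i[y:y+50,x:x+100,::-1],None,fx=6,fy=6,interpolation=cv2.INTER_CUBIC)
cv2.imwrite("pics/end.png",cv2.vconcat([r(i,405,203)[:298],r(j,365,170)[:298]]))
E
```

```text
time_s: 21.65
ee_pos: [541.4, -416.7, 17.3]
orientation: [[-0.103, 0.995, -0.013], [0.995, 0.103, -0.006], [-0.005, -0.013, -1.0]]
ft_force: [-17.9, -17.8, 8.0]
finger_gap: 49.0
finger_force: 20.1
```

View pics/end.png

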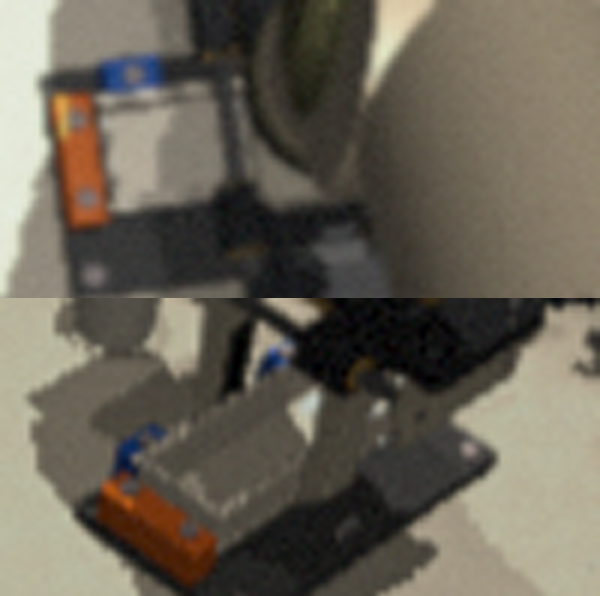

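The trough sits flush at both stops in both views, with about 18 N on each axis, the grip held at 20 N and 8 N downward. Handing in.

```bash
python3 -c "
from bench import bot, vision, workorder
print(workorder.finish_job())"
```

```text
the job is handed in; nothing more can be done
None
```

The trough is seated in the nest corner, still gripped and pushed about 18 N towards each stop by the wrist reading, and the job was handed in at about 22 s; no verdict was returned.

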